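# Open the sharpening box and put the sanding block away

### The arm

A 6-joint arm with a two-finger parallel gripper is mounted at the origin on a cart in front of the work surface, level with it; the furniture and walls round the work are solid. World frame = base frame: x ahead of the robot, y to its left, z up, the work surface at z = 0. Lengths are in m, angles in degrees, forces in N, time in s.
With the tool pointing down it reaches from about 0.25 to 0.725 m from the base axis. Payload 9.7 kg.
Tool frame: the origin (TCP) lies at the very end of the fingers, on their centre line; the grasp point (between the pads) lies 19 mm behind it; z points along the fingers, y is the direction in which the jaws open and shut (so a half turn about z gives the same grasp; the last joint's range is limited). The gripper opens to 85 mm and grips with 20 to 120 N. Pads are 22 mm wide; open, the fingers measure 114 mm over their backs; the gripper's body (76 mm by 85 mm) begins 54 mm behind the grasp point. The pads swing forward as they close: fully open they stand 13 mm farther back than shut.
Start: joints at [-75.401, 4.979, 10.078, 95.1, 0, 90], TCP at [0.139, -0.532, 0.231] pointing down, gripper open.
Joint ranges: [-179.16, 179.16], [-48.56, 103.87], [-65.8, 70.77], [-126.05, 130.52], [-82.76, 87.17], [-180, 180]. Speed limits (degrees/s): [127.2, 127.2, 147.25, 180, 180, 180].

### API

Orientations are given as [roll, pitch, yaw] about the fixed x, y, z axes, in that order (R = Rz(yaw) Ry(pitch) Rx(roll)).
In Python, from workcell import bot gives the robot as it stands.
- The arm moves only by the shell command python3 -m pendant 'ROWS' [FORCE]. ROWS is JSON, a list that holds one entry, the list of rows, each a list of 7 numbers: the shift along the tool's x, y, z in cm, then the turn, a rotation vector about the tool's x, y, z in rad, then the opening in per cent of the stroke, from 0 (shut) to 100 (fully open). In form: [[[dx, dy, dz, ax, ay, az, gripper], ...]]. A call has 1 to 5 rows; each row shifts and turns the pose as measured when the row begins, along the tool's axes as they then stand; what a row does not reach is not made up. A row lasts 1/12 s, in which the tool goes at most 41.7 mm and 7.16 degrees, less where a joint would pass 70% of its speed; a pose out of reach is approached as far as the arm can. A call with a gripper value outside its range is refused whole. The fingers move at their own pace and stop on an object; FORCE is the grip in N (left out, the last holds). Time passes only in rows, so rows that do not move let the fingers close. It gives the time, the measured TCP pose, the force and the opening at its end, in the units of the state.
- bot.get_obs(): the state, without advancing time (a new reading comes with each control period).
- bot.camera(name): name is "scene" or "top"; returns the picture (420x560x3 uint8, red, green, blue); there is no depth.
- bot.get_calibration(name): a dict with "intrinsics" (3x3 intrinsics, pixels), "D" ([k1, k2, p1, p2, k3] as OpenCV has them; the pictures are not rectified), "pose" (4x4, takes a point from camera to world coordinates). Camera axes: x right, y down, z forward; pixel columns grow to the right and rows downward; lengths in m; the calibration is good to about 2 mm. A picture is of the moment at which its call begins. get_calibration takes no time and is no camera call.
- bot.job_done(): hands the job in, once; it reports no verdict.
Trained networks look in the newest picture that a camera, given by its name, has taken for a name from the list of things; names that differ only in an ending like _2 or _b are one class to them, and where a whole thing is asked for, a point or a joint stands for the part that bears it (a point fixed in the world has none). Each returns a list of dicts, best first, with "confidence" (0 to 1); they miss things now and then, are a little off and sometimes report something else, mostly with a low value. They report only what shows in the picture. A call takes as long as a camera call. They do not tell look-alikes from the thing itself.
- bot.masks_of(camera, thing): "pixels" (420x560 bool, what is visible of it) and "extent" ([left, top, right, bottom] in pixels, round what is visible of it).
- bot.mark_of(camera, thing): "uv" ([column, row] in pixels: a listed point, or the origin of a listed thing).
The state is a dict: "time": time; "q": joint angles; "qd": joint speeds; "joint_efforts": joint torques, N m; "ee_pos": TCP position; "tcp_rot": TCP orientation; "wrist_force": force on the tool from outside, world axes, zero at the start; "torque": the same for the moment, N m; "opening": finger opening in m.
Only numpy, scipy, OpenCV 4.12 (cv2) and the standard library are available. Lean on these libraries where they do the work, as an engineer would, in place of code of your own. Each camera call takes 0.05 s, during which the arm holds its last target. There are 200 camera calls.

### The job

Lift the lid of the wooden sharpening box by its front handle, bring it over past its balance point and lower it gently back until it leans on the bumper behind the box and stays open by itself; do not let it drop onto the bumper or back onto the box, and do not force it against the bumper. Then lay the cork sanding block flat in the box's large empty compartment, leaving the other things where they are.

Things in the scene. Friction and masses are not known exactly. Their poses are not given: they have to be found in the camera images.
- kit_box: Wooden box, 130 deep (x) x 250 wide (y) x 70 mm high, fixed to the bench; walls and floor 8 mm. Origin at the centre of its underside; x points from the front (handle side) to the hinge side, z up. A divider 46 mm high at y = 33 to 39 mm splits it: the large compartment (y = -117 to 33, x = -57 to 57 mm) is empty, the small one holds a slip stone.
- compartment (a point): Centre of the large compartment's floor, 8 mm above the bench; axes as the box's. The compartment is 114 mm (x) by 150 mm (y), its rim 62 mm above this floor.
- lid_hinge (a point): Middle of the lid's hinge line, on the top rear edge of the box (in the box frame at x = +65, z = 70 mm). The hinge line runs along the box's y.
- lid_handle (a point): Centre of the lid's handle: a round steel bar, 10 mm thick, 124 mm long, parallel to the hinge, on an arm at each end, 40 mm in front of the lid's edge. Lid closed: 170 mm in front of the hinge line and 6 mm above it (76 mm above the bench). It swings with the lid; the round bar can turn between gripping fingers.
- lid (a joint): Lid angle, rad: 0 closed, grows as it opens, 1.57 upright. The lid is a 12 mm board, 130 x 250 mm, 0.3 to 0.55 kg, on a nearly free hinge: below about 1.53 it falls shut, beyond that it falls back onto the bumper. Beyond 1.6, opening faster than 1 rad/s counts as dropping it; closing faster than 1.5 rad/s counts as falling shut.
- rest: Fixed steel lid rest behind the box; same frame as the box. Upright 169 mm high, 115 mm behind the hinge; a screw through it holds a rubber bumper (28 mm across, 85 mm above the hinge). How far the screw is set out is not given: the lid meets the bumper somewhere from 1.7 to 2.17 rad, found by feel. Sprung, 5 N/mm over 6 mm; 50 to 70 % of its force is felt at the handle; over 20 N on it is forcing.
- block_centre (a point): Centre of the sanding block (right of the box, just beyond the mat of gouges; thicker and larger than the wooden offcut behind it): brown cork, 57 (x) x 87 (y) x 29 mm (z), about 60 g, lying flat on the bench; the point is 14.5 mm above its underside.
- offcut: Wooden offcut, 45 x 70 x 22 mm, a bystander; origin at the centre of its underside.
- mallet: Wooden carver's mallet lying on the bench, 222 mm long, a bystander.
- slip_stone: Grey slip stone, 41 x 100 x 15 mm, lying in the box's small compartment, a bystander; origin at the centre of its underside.
- sanding_block: The same sanding block, origin at the centre of its underside, axes as above.
There are look-alikes about, which are no part of the job. Leave any blue, pink or yellow look-alike of the sanding_block alone.

How it is judged:
By the outcome, as a careful person would: the job done as asked, in the order asked, and still so for the second after the job is handed in, with the robot touching nothing.
It also fails if it takes over 72 s, if anything falls off the work surface, if the arm or the gripper's body presses on something with over 40 N, if the wrist force passes 120 N, or if a joint passes its speed limit or range.

## Working session

There is one attempt and no reset: what is moved stays moved. The work goes in short steps, Python scripts to look and compute and a shell command to move; the robot and the scene stay as the last step left them, time stands still between calls to the robot, and variables do not carry over. Pictures are saved under pics/ and viewed, about 8 in all and at most 12, crops included, and the job is handed in when it is done.

```bash
ls; mkdir -p pics; cat > h.py <<'E'
import numpy as np, cv2
from workcell import bot
from scipy.spatial.transform import Rotation as R
def ray(cam,uv):
    c=bot.get_calibration(cam);K=np.array(c["intrinsics"]);D=np.array(c["D"]);P=np.array(c["pose"])
    n=cv2.undistortPoints(np.array([[uv]],float),K,D)[0,0]
    return P[:3,3],P[:3,:3]@np.array([n[0],n[1],1])
def at_z(cam,uv,z):
    o,d=ray(cam,uv);return o+d*(z-o[2])/d[2]
def tri(a,b):
    A=0;B=0
    for cam,uv in (a,b):
        o,d=ray(cam,uv);d=d/np.linalg.norm(d);M=np.eye(3)-np.outer(d,d);A=A+M;B=B+M@o
    return np.linalg.solve(A,B)
def proj(cam,p):
    c=bot.get_calibration(cam);K=np.array(c["intrinsics"]);D=np.array(c["D"]);P=np.linalg.inv(np.array(c["pose"]))
    return cv2.projectPoints(np.array([p],float),cv2.Rodrigues(P[:3,:3])[0],P[:3,3],K,D)[0][0,0]
E
python3 - <<'E'
from h import *
np.set_printoptions(precision=4,suppress=True)
for c in("scene","top"):
    im=bot.camera(c);cv2.imwrite(f"pics/{c}0.png",im[:,:,::-1])
    for t in("kit_box","lid_hinge","lid_handle","block_centre","sanding_block","offcut","rest"):
        for d in bot.mark_of(c,t)[:3]: print(c,t,np.round(d["uv"],1),round(d["confidence"],2),[np.round(at_z(c,d["uv"],z),3)[:2].tolist() for z in (0,.0145,.07,.076)])
o=bot.get_obs();print(o)
E
```

```text
pics
scene kit_box [281.8 213.2] 0.95 [[0.536, -0.028], [0.53, -0.037], [0.505, -0.073], [0.502, -0.077]]
scene lid_hinge [299.3 192. ] 0.89 [[0.641, 0.018], [0.633, 0.008], [0.604, -0.029], [0.601, -0.033]]
scene lid_handle [251.1 212.1] 0.94 [[0.45, 0.032], [0.445, 0.022], [0.424, -0.016], [0.421, -0.02]]
scene block_centre [244.3 132.7] 0.74 [[0.633, 0.385], [0.625, 0.372], [0.597, 0.319], [0.594, 0.314]]
scene block_centre [389. 308.] 0.68 [[0.609, -0.509], [0.602, -0.513], [0.574, -0.53], [0.571, -0.532]]
scene block_centre [393.1 267.5] 0.63 [[0.715, -0.405], [0.707, -0.41], [0.675, -0.431], [0.671, -0.433]]
scene sanding_block [387.  306.7] 0.96 [[0.607, -0.502], [0.6, -0.507], [0.572, -0.523], [0.569, -0.525]]
scene sanding_block [348.5 279.8] 0.73 [[0.566, -0.361], [0.56, -0.367], [0.534, -0.39], [0.531, -0.392]]
scene sanding_block [386.7 270.2] 0.73 [[0.691, -0.401], [0.683, -0.406], [0.652, -0.427], [0.649, -0.43]]
scene offcut [352.3 225.4] 0.68 [[0.708, -0.2], [0.7, -0.208], [0.668, -0.237], [0.665, -0.24]]
top kit_box [266.4 210.1] 0.91 [[0.518, -0.04], [0.515, -0.04],
[... 1010 characters left out ...]
05], [0.58, -0.05], [0.578, -0.05]]
top offcut [314.  143.2] 0.62 [[0.709, -0.221], [0.704, -0.219], [0.684, -0.211], [0.682, -0.21]]
top offcut [272.3 240. ] 0.44 [[0.425, -0.044], [0.423, -0.044], [0.416, -0.044], [0.415, -0.044]]
{'time': 0.8, 'q': array([-75.4017,   4.9782,  10.0803,  95.0998,   0.002 ,  90.    ]), 'qd': array([ 0.0691,  0.0085,  0.0771, -0.0476, -0.0391, -0.0453]), 'joint_efforts': array([ -0.0023, -52.0049,  46.4834,   0.0012,  -0.0002,   0.    ]), 'ee_pos': array([ 0.1386, -0.5322,  0.2313]), 'tcp_rot': array([179.9977,  -0.002 ,  14.5984]), 'wrist_force': array([ 0.2664, -0.1314,  0.0272]), 'torque': array([-0.0228,  0.0052, -0.0212]), 'opening': 0.08541282744491834}
```

View pics/scene0.png

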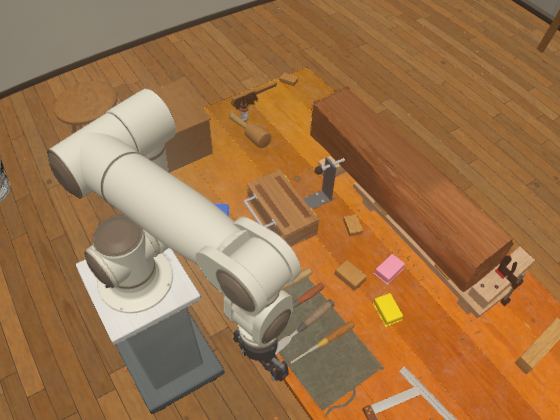

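View pics/top0.png

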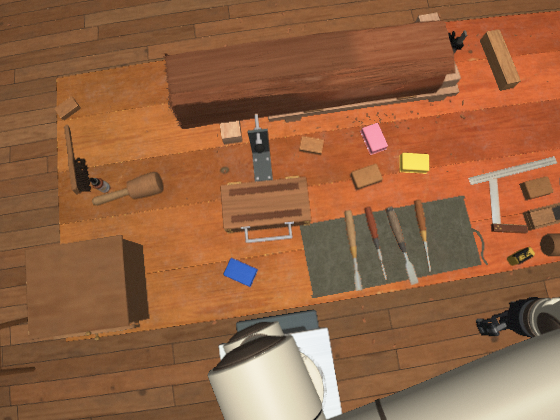

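The scene picture shows the closed box near (283,207), the rest at (328,180) and the cork block at (350,274). In the top picture the handle bar runs from about (246,240) to (291,238), the cork block is at (366,176) and the offcut at (312,145). The pink, yellow and blue look-alikes stay untouched. Next is a crop for the fine geometry.

```bash
python3 - <<'E'
from h import *
np.set_printoptions(precision=4,suppress=True)
im=cv2.imread("pics/top0.png")[110:260,210:400];cv2.imwrite("pics/crop.png",cv2.resize(im,None,fx=4,fy=4,interpolation=cv2.INTER_CUBIC))
for t in("sanding_block","kit_box","lid"):
    for d in bot.masks_of("top",t)[:4]:
        m=d["pixels"];p=np.argwhere(m)[:,::-1].astype(np.float32)
        z={"sanding_block":.029,"kit_box":.07,"lid":.082}[t]
        w=np.array([at_z("top",q,z)[:2] for q in p[::max(1,len(p)//600)]],np.float32)
        print(t,round(d["confidence"],2),d["extent"],len(p),cv2.minAreaRect(w))
E
```

```text
sanding_block 0.95 [222.3, 258.5, 261.7, 286.4] 582 ((0.3446200489997864, 0.061880987137556076), (0.08806116878986359, 0.05583440884947777), 57.86363220214844)
sanding_block 0.9 [353.9, 162.6, 385.3, 188.2] 555 ((0.5671257376670837, -0.3542393743991852), (0.06082591414451599, 0.09057996422052383), 12.139331817626953)
sanding_block 0.57 [360.6, 122.3, 385.3, 152.5] 567 ((0.6867021918296814, -0.4029354453086853), (0.09350348263978958, 0.06556521356105804), 10.18784236907959)
sanding_block 0.55 [399.5, 152.7, 430.2, 174.8] 588 ((0.588408350944519, -0.5109363794326782), (0.0934588760137558, 0.06470068544149399), 81.28206634521484)
kit_box 0.86 [221.9, 115.3, 310.1, 245.1] 5682 ((0.6105050444602966, -0.046311914920806885), (0.2533903121948242, 0.38810285925865173), 85.3321533203125)
lid 0.82 [220.8, 176.3, 312.5, 241.9] 4263 ((0.5056384205818176, -0.03810006380081177), (0.2501254677772522, 0.178134486079216), 86.615966796875)
```

View pics/crop.png

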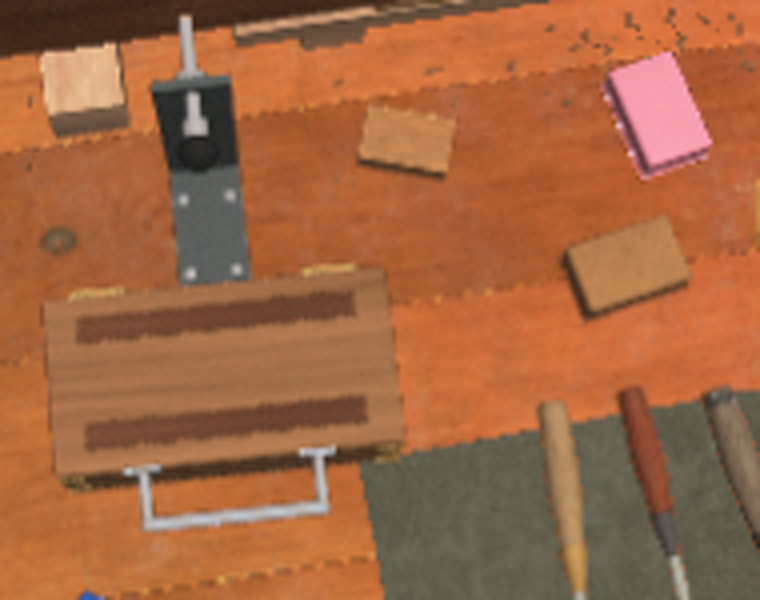

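The crop shows the bar from (147,524) to (327,508), the lid corners at (45,303), (383,270), (402,442) and (58,474), and the block's top corners near (567,258), (668,218), (689,274) and (592,317).

```bash
python3 - <<'E'
from h import *
np.set_printoptions(precision=4,suppress=True)
f=lambda l,z:np.array([at_z("top",(210+(u+.5)/4-.5,110+(v+.5)/4-.5),z) for u,v in l])
b=f([(147,524),(327,508)],.078);print("bar",b.mean(0),np.linalg.norm(b[1]-b[0]),np.degrees(np.arctan2(*(b[0]-b[1])[[1,0]]))-90)
l=f([(45,303),(383,270),(402,442),(58,474)],.082);print("lid",l,l.mean(0),np.degrees(np.arctan2(*(l[0]-l[1]+l[3]-l[2])[[1,0]]))-90)
k=f([(567,258),(668,218),(689,274),(592,317)],.029);print(k.mean(0),np.linalg.norm(k[1]-k[0]),np.degrees(np.arctan2(*(k[0]-k[1]+k[3]-k[2])[[1,0]]))-90)
print("bumper",f([(197,150)],.155))
E
```

```text
bar [ 0.4203 -0.0352  0.078 ] 0.12712035308417519 -3.7872337056062975
lid [[ 0.5941  0.079   0.082 ]
 [ 0.5804 -0.1663  0.082 ]
 [ 0.4537 -0.1584  0.082 ]
 [ 0.4688  0.0853  0.082 ]] [ 0.5243 -0.0401  0.082 ] -3.3630461741408624
[ 0.5688 -0.3578  0.029 ] 0.08542856402253253 14.152085005307597
bumper [[ 0.6649 -0.0465  0.155 ]]
```

```bash
cat >> h.py <<'E'
np.set_printoptions(precision=3,suppress=True)
def to(p,rpy=None):
    o=bot.get_obs();Rm=R.from_euler("xyz",o["tcp_rot"],degrees=True)
    print("pos",o["ee_pos"],"rot",o["tcp_rot"],"F",o["wrist_force"],"open",round(o["opening"],4),"t",o["time"])
    print("shift cm",Rm.inv().apply(np.array(p)-o["ee_pos"])*100, "turn",(Rm.inv()*R.from_euler("xyz",rpy,degrees=True)).as_rotvec() if rpy is not None else "")
E
A='[4.1,-0.95,0,0,0,-0.085,35]'
python3 -m pendant '[[[4.1,-0.95,0,0,0,-0.085,35],[4.1,-0.95,0,0,0,-0.085,35],[4.1,-0.95,0,0,0,-0.085,35],[4.1,-0.95,0,0,0,-0.085,35],[4.1,-0.95,0,0,0,-0.085,35]]]' 25
python3 -m pendant '[[[4.1,-0.95,0,0,0,-0.085,35],[4.1,-0.95,0,0,0,-0.085,35],[4.1,-0.95,0,0,0,-0.085,35],[4.1,-0.95,0,0,0,-0.085,35],[4.1,-0.95,0,0,0,-0.085,35]]]'
python3 -c "
from h import *
to([.42,-.035,.14],[180,0,86.5])"
```

```text
time: 1.37
ee_pos: [0.302, -0.4083, 0.2293]
tcp_rot: [-180.0, 0.1, 39.1]
wrist_force: [1.2, -0.6, 0.3]
opening: 0.0302
time: 1.78
ee_pos: [0.3989, -0.2254, 0.2283]
tcp_rot: [-180.0, 0.0, 64.7]
wrist_force: [1.0, 0.1, 0.2]
opening: 0.03
pos [ 0.399 -0.225  0.228] rot [-179.98     0.045   64.655] F [1.001 0.081 0.221] open 0.03 t 1.7833
shift cm [18.118 -6.24   8.82 ] turn [-0.     0.001 -0.381]
```

```bash

python3 -m pendant '[[[4.0,-0.9,0.5,0,0,-0.08,35],[4.0,-0.9,0.5,0,0,-0.08,35],[4.0,-0.6,1,0,0,-0.08,35],[4,-0.3,1,0,0,-0.08,35],[3,0,1,0,0,-0.07,35]]]'
python3 -c "
from h import *
to([.42,-.035,.14],[180,0,86.5])"
```

```text
time: 2.2
ee_pos: [0.427, -0.0311, 0.1903]
tcp_rot: [179.7, 0.1, 88.3]
wrist_force: [0.2, -1.2, 0.0]
opening: 0.0298
pos [ 0.427 -0.031  0.19 ] rot [179.673   0.075  88.263] F [ 0.232 -1.161  0.022] open 0.0298 t 2.2
shift cm [-0.403 -0.721  5.028] turn [0.006 0.001 0.031]
```

```bash

python3 -m pendant '[[[-0.4,-0.7,3,0,0,0.03,35],[0,0,3,0,0,0,35],[0,0,3,0,0,0,35],[0,0,2,0,0,0,35]]]'
python3 -c "
from h import *
to([.4198,-.035,.057],[180,0,86.5])"
```

```text
time: 2.53
ee_pos: [0.4227, -0.0272, 0.0796]
tcp_rot: [179.2, -0.0, 87.5]
wrist_force: [-0.5, -0.7, 0.0]
opening: 0.0301
pos [ 0.423 -0.027  0.08 ] rot [179.191  -0.     87.496] F [-0.489 -0.682  0.025] open 0.0301 t 2.5333
shift cm [-0.788 -0.289  2.254] turn [ 0.014 -0.     0.017]
```

```bash

python3 -m pendant '[[[-0.7,-0.3,1.2,0.014,0,0.017,35],[0,0,1.0,0,0,0,35],[0,0,0.1,0,0,0,35]]]'
python3 -c "
from h import *
to([.4198,-.035,.057],[180,0,86.5])"
python3 -m pendant '[[[0,0,0,0,0,0,0],[0,0,0,0,0,0,0],[0,0,0,0,0,0,0],[0,0,0,0,0,0,0],[0,0,0,0,0,0,0]]]' 25
python3 -c "
from h import *
to([.4198,-.035,.057],[180,0,86.5])"
```

```text
time: 2.78
ee_pos: [0.417, -0.0343, 0.0518]
tcp_rot: [-179.6, -0.0, 86.5]
wrist_force: [-0.1, 0.0, -0.8]
opening: 0.0297
pos [ 0.417 -0.034  0.052] rot [-179.642   -0.009   86.473] F [-0.134  0.025 -0.76 ] open 0.0297 t 2.7833
shift cm [-0.057  0.281 -0.523] turn [-0.006 -0.    -0.   ]
time: 3.2
ee_pos: [0.4216, -0.0349, 0.0566]
tcp_rot: [179.8, -0.1, 86.4]
wrist_force: [-1.1, 0.9, -2.1]
opening: 0.0087
pos [ 0.422 -0.035  0.057] rot [179.824  -0.113  86.389] F [-1.147  0.935 -2.126] open 0.0087 t 3.2
shift cm [-0.023 -0.183 -0.044] turn [ 0.003 -0.002 -0.002]
```

```bash
cat >> h.py <<'E'
H=np.array([.591,-.0445,.070]);YB=np.radians(-3.5);RB=.1701;T0=np.arctan2(6,170)
ex=np.array([np.cos(YB),np.sin(YB),0]);ez=np.array([0,0,1.])
def arc(dth,amax=32,n=5,thend=1.6):
    o=bot.get_obs();Rm=R.from_euler("xyz",o["tcp_rot"],degrees=True).as_matrix();p=o["ee_pos"];tz=Rm[:,2]
    b=p-.019*tz-H;th=np.arctan2(b@ez,-(b@ex))-T0;a=np.arctan2(tz@ex,-tz[2])
    F=o["wrist_force"];u=np.array([b@ex,b@ez]);u/=np.linalg.norm(u);f=np.array([F@ex,F@ez])
    print(f"th {th:.3f} r err mm {1e3*(np.hypot(b@ex,b@ez)-RB):.1f} lat {1e3*(b@np.cross(ez,ex)):.1f} tilt {np.degrees(a):.1f} F rad {f@u:.1f} tang(+=open) {f@np.array([u[1],-u[0]]):.1f} open {o['opening']:.4f} rot {o['tcp_rot']} t {o['time']:.2f}")
    for i in range(n):
        th2=th+dth;a2=np.radians(amax)*np.clip(th2/thend,0,1)
        bar=lambda t:RB*np.array([-np.cos(t+T0),np.sin(t+T0)])
        q0=np.array([b@ex,b@ez])+.019*np.array([np.sin(a),-np.cos(a)]) if i==0 else q1
        q1=bar(th2)+.019*np.array([np.sin(a2),-np.cos(a2)])
        d=q1-q0; print(f"[0,{100*(d@[np.cos(a),np.sin(a)]):.2f},{100*(d@[np.sin(a),-np.cos(a)]):.2f},{-(a2-a):.3f},0,0,0]")
        th,a=th2,a2
E
python3 -c "
from h import *
arc(.08)"
```

```text
th -0.002 r err mm -0.3 lat -0.8 tilt 0.2 F rad 1.1 tang(+=open) -2.2 open 0.0087 rot [179.824  -0.113  86.389] t 3.20
[0,0.12,-1.36,-0.024,0,0,0]
[0,0.30,-1.34,-0.028,0,0,0]
[0,0.44,-1.31,-0.028,0,0,0]
[0,0.58,-1.26,-0.028,0,0,0]
[0,0.71,-1.19,-0.028,0,0,0]
```

```bash

python3 -m pendant '[[[0,0.12,-1.36,-0.024,0,0,0],[0,0.3,-1.34,-0.028,0,0,0],[0,0.44,-1.31,-0.028,0,0,0],[0,0.58,-1.26,-0.028,0,0,0]]]'
python3 -c "
from h import *
arc(.1)"
```

```text
time: 3.53
ee_pos: [0.4364, -0.0357, 0.112]
tcp_rot: [173.3, -0.2, 86.4]
wrist_force: [9.7, 1.2, -7.5]
opening: 0.0092
th 0.334 r err mm -1.6 lat -0.7 tilt 6.7 F rad -11.7 tang(+=open) -3.5 open 0.0092 rot [173.271  -0.182  86.399] t 3.53
[0,0.79,-1.54,-0.034,0,0,0]
[0,1.12,-1.33,-0.035,0,0,0]
[0,1.29,-1.18,-0.035,0,0,0]
[0,1.44,-1.00,-0.035,0,0,0]
[0,1.56,-0.81,-0.035,0,0,0]
```

```bash

python3 -m pendant '[[[0,0.9,-1.5,-0.034,0,0,0],[0,1.17,-1.33,-0.035,0,0,0],[0,1.32,-1.15,-0.035,0,0,0],[0,1.44,-1.0,-0.035,0,0,0]]]'
python3 -c "
from h import *
arc(.1)"
```

```text
time: 3.87
ee_pos: [0.4806, -0.038, 0.176]
tcp_rot: [164.3, -0.3, 86.5]
wrist_force: [25.3, 1.1, -29.4]
opening: 0.009
th 0.785 r err mm -0.3 lat -0.3 tilt 15.7 F rad -38.7 tang(+=open) -1.6 open 0.0090 rot [164.253  -0.283  86.459] t 3.87
[0,1.60,-0.73,-0.034,0,0,0]
[0,1.70,-0.49,-0.035,0,0,0]
[0,1.75,-0.27,-0.035,0,0,0]
[0,1.77,-0.04,-0.035,0,0,0]
[0,1.76,0.19,-0.035,0,0,0]
```

```bash
sed -i 's/H=np.array(\[.591,-.0445,.070\])/H=np.array([.591,-.0445,.0672])/' h.py
python3 -c "
from h import *
arc(.0,n=1)"
```

```text
th 0.796 r err mm 1.8 lat -0.3 tilt 15.7 F rad -38.7 tang(+=open) -1.2 open 0.0090 rot [164.253  -0.283  86.459] t 3.87
[0,0.09,0.16,-0.003,0,0,0]
```

```bash

python3 -m pendant '[[[0,0.09,0.16,0,0,0,0],[0,0,0,0,0,0,0]]]'
python3 -c "
from h import *
arc(.08)"
```

```text
time: 4.03
ee_pos: [0.4841, -0.0382, 0.1792]
tcp_rot: [163.7, -0.3, 86.5]
wrist_force: [11.6, -0.1, -16.6]
opening: 0.0089
th 0.824 r err mm 1.9 lat -0.3 tilt 16.3 F rad -20.1 tang(+=open) -2.0 open 0.0089 rot [163.716  -0.28   86.47 ] t 4.03
[0,1.40,-0.34,-0.031,0,0,0]
[0,1.36,-0.37,-0.028,0,0,0]
[0,1.39,-0.23,-0.028,0,0,0]
[0,1.41,-0.08,-0.028,0,0,0]
[0,1.41,0.06,-0.028,0,0,0]
```

```bash
sed -i 's/-.0445,.0672/-.0445,.0695/' h.py
python3 -c "
from h import *
arc(.06,n=4)"
```

```text
th 0.815 r err mm 0.2 lat -0.3 tilt 16.3 F rad -20.1 tang(+=open) -2.2 open 0.0089 rot [163.716  -0.28   86.47 ] t 4.03
[0,0.99,-0.39,-0.021,0,0,0]
[0,1.01,-0.33,-0.021,0,0,0]
[0,1.03,-0.25,-0.021,0,0,0]
[0,1.05,-0.17,-0.021,0,0,0]
```

Bias the rows slightly inward to relieve the radial pull.

```bash

python3 -m pendant '[[[0,1.02,-0.3,-0.021,0,0,0],[0,1.03,-0.22,-0.021,0,0,0],[0,1.05,-0.14,-0.021,0,0,0]]]'
python3 -c "
from h import *
arc(.06,n=4)"
```

```text
time: 4.28
ee_pos: [0.5116, -0.0396, 0.1972]
tcp_rot: [159.9, -0.3, 86.5]
wrist_force: [-0.2, 2.2, -3.1]
opening: 0.0087
th 1.002 r err mm -1.1 lat -0.1 tilt 20.1 F rad -2.5 tang(+=open) -1.9 open 0.0087 rot [159.944  -0.319  86.494] t 4.28
[0,1.03,-0.26,-0.021,0,0,0]
[0,1.06,-0.08,-0.021,0,0,0]
[0,1.06,0.01,-0.021,0,0,0]
[0,1.06,0.09,-0.021,0,0,0]
```

```bash
sed -i 's/RB=.1701/RB=.1692/' h.py
python3 -m pendant '[[[0,1.04,-0.14,-0.021,0,0,0],[0,1.05,-0.05,-0.021,0,0,0],[0,1.05,0.05,-0.021,0,0,0],[0,1.05,0.14,-0.021,0,0,0]]]'
python3 -c "
from h import *
arc(.06,n=4)"
```

```text
time: 4.62
ee_pos: [0.555, -0.0419, 0.2173]
tcp_rot: [154.4, -0.4, 86.5]
wrist_force: [-2.3, 2.6, 2.4]
opening: 0.0091
th 1.273 r err mm 1.5 lat 0.3 tilt 25.6 F rad 3.0 tang(+=open) -1.7 open 0.0091 rot [154.422  -0.365  86.535] t 4.62
[0,1.00,0.37,-0.019,0,0,0]
[0,1.01,0.29,-0.021,0,0,0]
[0,0.98,0.37,-0.021,0,0,0]
[0,0.95,0.45,-0.021,0,0,0]
```

```bash

python3 -m pendant '[[[0,1.02,0.23,-0.02,0,0,0],[0,1.0,0.31,-0.021,0,0,0],[0,0.6,0.25,-0.01,0,0,0]]]'
python3 -c "
from h import *
arc(.03,n=5)"
```

```text
time: 4.87
ee_pos: [0.586, -0.0435, 0.2241]
tcp_rot: [151.0, -0.4, 86.6]
wrist_force: [-0.3, 2.7, -0.0]
opening: 0.0091
th 1.452 r err mm 2.6 lat 0.5 tilt 29.0 F rad 0.0 tang(+=open) -0.5 open 0.0091 rot [150.987  -0.389  86.564] t 4.87
[0,0.37,0.45,-0.011,0,0,0]
[0,0.47,0.23,-0.010,0,0,0]
[0,0.46,0.25,-0.010,0,0,0]
[0,0.45,0.27,-0.010,0,0,0]
[0,0.44,0.29,-0.010,0,0,0]
```

```bash
sed -i 's/-.0445,.0695/-.0445,.0715/;s/RB=.1692/RB=.1699/' h.py
python3 -m pendant '[[[0,0.46,0.23,-0.01,0,0,0],[0,0.45,0.25,-0.01,0,0,0],[0,0.44,0.27,-0.01,0,0,0],[0,0.43,0.29,-0.01,0,0,0]]]'
python3 -c "
from h import *
arc(.025,n=5)"
```

```text
time: 5.2
ee_pos: [0.6094, -0.0448, 0.2242]
tcp_rot: [148.4, -0.4, 86.6]
wrist_force: [-1.2, 2.4, 1.6]
opening: 0.0086
th 1.585 r err mm -0.8 lat 0.7 tilt 31.6 F rad 1.5 tang(+=open) -1.5 open 0.0086 rot [148.433  -0.397  86.579] t 5.20
[0,0.41,0.18,-0.008,0,0,0]
[0,0.34,0.26,-0.000,0,0,0]
[0,0.33,0.26,-0.000,0,0,0]
[0,0.33,0.27,-0.000,0,0,0]
[0,0.32,0.28,-0.000,0,0,0]
```

```bash

python3 -m pendant '[[[0,0.36,0.23,0,0,0,0],[0,0.33,0.26,0,0,0,0],[0,0.25,0.2,0,0,0,0]]]'
python3 -c "
from h import *
arc(.02,n=3)"
```

```text
time: 5.45
ee_pos: [0.6221, -0.0454, 0.2228]
tcp_rot: [148.4, -0.4, 86.6]
wrist_force: [-1.2, 3.4, -2.1]
opening: 0.009
th 1.661 r err mm -1.1 lat 0.9 tilt 31.6 F rad -2.2 tang(+=open) -1.1 open 0.0090 rot [148.39   -0.401  86.593] t 5.45
[0,0.34,0.13,-0.007,0,0,0]
[0,0.26,0.22,-0.000,0,0,0]
[0,0.25,0.23,-0.000,0,0,0]
```

```bash
cat > g.py <<'E'
import sys
from h import *
import io,contextlib
s=io.StringIO()
with contextlib.redirect_stdout(s): arc(.02,n=2)
s=s.getvalue();print(s)
sys.exit(float(s.split("open) ")[1].split()[0])<-3)
E
P="python3 -m pendant"
python3 -m pendant '[[[0,0.28,0.2,0,0,0,0],[0,0.25,0.22,0,0,0,0]]]' >/dev/null && python3 g.py && python3 -m pendant '[[[0,0.25,0.23,0,0,0,0],[0,0.24,0.24,0,0,0,0]]]' >/dev/null && python3 g.py
```

```text
th 1.705 r err mm -1.3 lat 0.9 tilt 31.6 F rad -0.3 tang(+=open) -0.4 open 0.0091 rot [148.443  -0.408  86.598] t 5.62
[0,0.35,0.13,-0.008,0,0,0]
[0,0.25,0.23,-0.000,0,0,0]

th 1.751 r err mm -1.2 lat 0.9 tilt 31.6 F rad 0.4 tang(+=open) 0.1 open 0.0091 rot [148.429  -0.406  86.596] t 5.78
[0,0.34,0.15,-0.007,0,0,0]
[0,0.24,0.24,-0.000,0,0,0]
```

```bash
sed -i 's/<-3/<-2/' g.py
python3 -m pendant '[[[0,0.25,0.23,0,0,0,0],[0,0.24,0.25,0,0,0,0]]]' >/dev/null && python3 g.py && python3 -m pendant '[[[0,0.23,0.25,0,0,0,0],[0,0.22,0.26,0,0,0,0]]]' >/dev/null && python3 g.py && python3 -m pendant '[[[0,0.22,0.26,0,0,0,0],[0,0.21,0.27,0,0,0,0]]]' >/dev/null && python3 g.py
```

```text
th 1.796 r err mm -0.9 lat 1.0 tilt 31.6 F rad -0.1 tang(+=open) -0.9 open 0.0092 rot [148.421  -0.41   86.596] t 5.95
[0,0.31,0.18,-0.007,0,0,0]
[0,0.22,0.26,-0.000,0,0,0]

th 1.841 r err mm -0.8 lat 1.1 tilt 31.6 F rad 1.7 tang(+=open) 0.6 open 0.0087 rot [148.402  -0.413  86.602] t 6.12
[0,0.30,0.21,-0.007,0,0,0]
[0,0.21,0.26,-0.000,0,0,0]

th 1.886 r err mm -0.8 lat 1.1 tilt 31.6 F rad -2.0 tang(+=open) -0.4 open 0.0090 rot [148.39   -0.415  86.604] t 6.28
[0,0.28,0.22,-0.007,0,0,0]
[0,0.20,0.27,-0.000,0,0,0]
```

```bash

python3 -m pendant '[[[0,0.2,0.27,0,0,0,0],[0,0.19,0.27,0,0,0,0]]]' >/dev/null && python3 g.py && python3 -m pendant '[[[0,0.19,0.28,0,0,0,0],[0,0.18,0.28,0,0,0,0]]]' >/dev/null && python3 g.py && python3 -m pendant '[[[0,0.17,0.28,0,0,0,0],[0,0.17,0.29,0,0,0,0]]]' >/dev/null && python3 g.py
```

```text
th 1.931 r err mm -0.9 lat 1.2 tilt 31.6 F rad 0.1 tang(+=open) -0.4 open 0.0093 rot [148.385  -0.413  86.606] t 6.45
[0,0.28,0.23,-0.007,0,0,0]
[0,0.19,0.28,-0.000,0,0,0]

th 1.975 r err mm -1.0 lat 1.2 tilt 31.6 F rad -0.3 tang(+=open) 0.4 open 0.0088 rot [148.376  -0.41   86.609] t 6.62
[0,0.28,0.23,-0.007,0,0,0]
[0,0.18,0.29,-0.000,0,0,0]

th 2.019 r err mm -1.0 lat 1.3 tilt 31.6 F rad 0.7 tang(+=open) -0.1 open 0.0085 rot [148.366  -0.415  86.615] t 6.78
[0,0.27,0.24,-0.006,0,0,0]
[0,0.16,0.30,-0.000,0,0,0]
```

```bash

python3 -m pendant '[[[0,0.17,0.29,0,0,0,0],[0,0.16,0.3,0,0,0,0]]]' >/dev/null && python3 g.py && python3 -m pendant '[[[0,0.15,0.3,0,0,0,0],[0,0.15,0.3,0,0,0,0]]]' >/dev/null && python3 g.py && python3 -m pendant '[[[0,0.14,0.3,0,0,0,0],[0,0.14,0.31,0,0,0,0]]]' >/dev/null && python3 g.py
```

```text
th 2.062 r err mm -1.1 lat 1.3 tilt 31.6 F rad 2.2 tang(+=open) -9.9 open 0.0091 rot [148.385  -0.414  86.614] t 6.95
[0,0.27,0.25,-0.007,0,0,0]
[0,0.15,0.31,-0.000,0,0,0]
```

```bash

python3 -m pendant '[[[0,-0.16,-0.3,0,0,0,0],[0,-0.03,-0.06,0,0,0,0]]]' >/dev/null; python3 g.py;  python3 -m pendant '[[[0,0,0,0,0,0,0]]]' >/dev/null; python3 g.py
```

```text
th 2.042 r err mm -1.1 lat 1.4 tilt 31.6 F rad -0.3 tang(+=open) 0.8 open 0.0091 rot [148.398  -0.412  86.617] t 7.12
[0,0.27,0.24,-0.007,0,0,0]
[0,0.16,0.30,-0.000,0,0,0]

th 2.042 r err mm -1.1 lat 1.3 tilt 31.6 F rad 0.4 tang(+=open) 0.5 open 0.0087 rot [148.395  -0.41   86.617] t 7.20
[0,0.28,0.24,-0.007,0,0,0]
[0,0.16,0.30,-0.000,0,0,0]
```

```bash

python3 -m pendant '[[[0,0.05,0.09,0,0,0,0],[0,0,0,0,0,0,0]]]' >/dev/null; python3 g.py &&  python3 -m pendant '[[[0,0.05,0.09,0,0,0,0],[0,0,0,0,0,0,0]]]' >/dev/null && python3 g.py
```

```text
th 2.047 r err mm -1.1 lat 1.4 tilt 31.6 F rad -0.5 tang(+=open) 0.5 open 0.0092 rot [148.385  -0.411  86.617] t 7.37
[0,0.27,0.24,-0.007,0,0,0]
[0,0.15,0.30,-0.000,0,0,0]

th 2.053 r err mm -1.2 lat 1.3 tilt 31.6 F rad 1.2 tang(+=open) -2.3 open 0.0088 rot [148.399  -0.41   86.616] t 7.53
[0,0.28,0.24,-0.007,0,0,0]
[0,0.15,0.30,-0.000,0,0,0]
```

```bash

python3 -m pendant '[[[0,0,0,0,0,0,20],[0,0,0,0,0,0,20],[0,0,0,0,0,0,20]]]' ; python3 g.py; python3 -m pendant '[[[0,0,-0.5,0,0,0,20],[0,0,-1,0,0,0,20],[0,0,-1.5,0,0,0,20]]]'
```

```text
time: 7.78
ee_pos: [0.6844, -0.05, 0.202]
tcp_rot: [148.4, -0.3, 86.5]
wrist_force: [1.1, 0.7, -0.9]
opening: 0.0172
th 2.053 r err mm -1.1 lat 0.2 tilt 31.6 F rad -0.2 tang(+=open) 1.3 open 0.0172 rot [148.38   -0.316  86.487] t 7.78
[0,0.27,0.25,-0.007,0,0,0]
[0,0.15,0.30,-0.000,0,0,0]

time: 8.03
ee_pos: [0.6672, -0.0498, 0.2249]
tcp_rot: [148.7, -0.3, 86.4]
wrist_force: [0.1, 0.3, 0.3]
opening: 0.0171
```

```bash

python3 -m pendant '[[[0,0,-3,0,0,0,20],[0,0,-3.5,0.03,0,0,40],[0,0,-3,0.08,0,0,60]]]'
python3 - <<'E'
from h import *
for c in("scene","top"):
    im=bot.camera(c);cv2.imwrite(f"pics/{c}1.png",im[:,:,::-1])
to([.569,-.358,.15],[180,0,104])
E
```

```text
time: 8.28
ee_pos: [0.6128, -0.0471, 0.3053]
tcp_rot: [155.5, -0.3, 86.4]
wrist_force: [1.5, -0.1, 0.9]
opening: 0.0403
pos [ 0.616 -0.047  0.312] rot [155.088  -0.248  86.362] F [ 1.423 -0.303  0.094] open 0.0508 t 8.3833
shift cm [-31.365  -9.201  13.444] turn [ 0.432  0.063 -0.304]
```

View pics/top1.png

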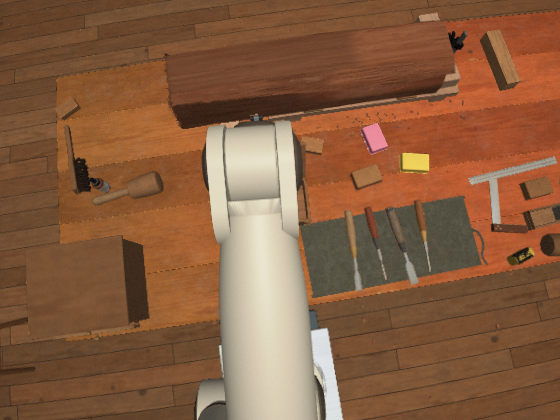

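The arm hides the box and the lid in the top picture, while the block is still at (366,176). Moving on to the block.

```bash

python3 -m pendant '[[[-3.5,0,0,0.11,0,0,100],[-4,0,0,0.11,0,-0.04,100],[-4,0,0,0.11,0,-0.05,100],[-4,0,0,0.1,0.02,-0.05,100],[-4,-0.5,0.5,0.02,0.02,-0.05,100]]]' >/dev/null
python3 -m pendant '[[[-4,-0.8,2,0,0,-0.05,100],[-4,-0.8,2,0,0,-0.05,100]]]' >/dev/null
python3 - <<'E'
from h import *
to([.569,-.358,.12],[180,0,104])
E
```

```text
pos [ 0.601 -0.299  0.271] rot [178.921  -0.883 103.007] F [ 0.57   0.299 -0.393] open 0.0852 t 8.9667
shift cm [-5.235 -4.69  14.899] turn [ 0.019 -0.015 -0.017]
```

```bash

python3 -m pendant '[[[-2.6,-2.3,3,0.019,-0.015,-0.017,85],[-2.4,-2.2,3.5,0,0,0,85],[0,0,3.5,0,0,0,85],[0,0,2.5,0,0,0,85],[0,0,0,0,0,0,85]]]' >/dev/null
python3 - <<'E'
from h import *
im=bot.camera("scene");cv2.imwrite("pics/s2.png",cv2.resize(im[150:350,220:440,::-1],None,fx=3,fy=3))
im=bot.camera("top");cv2.imwrite("pics/t2.png",im[:,:,::-1])
to([.569,-.358,.005],[180,0,104])
E
```

```text
pos [ 0.571 -0.361  0.15 ] rot [179.961   0.28  103.736] F [ 0.625 -0.217  1.542] open 0.0723 t 9.4833
shift cm [ 0.386 -0.149 14.528] turn [ 0.001  0.005 -0.005]
```

View pics/s2.png

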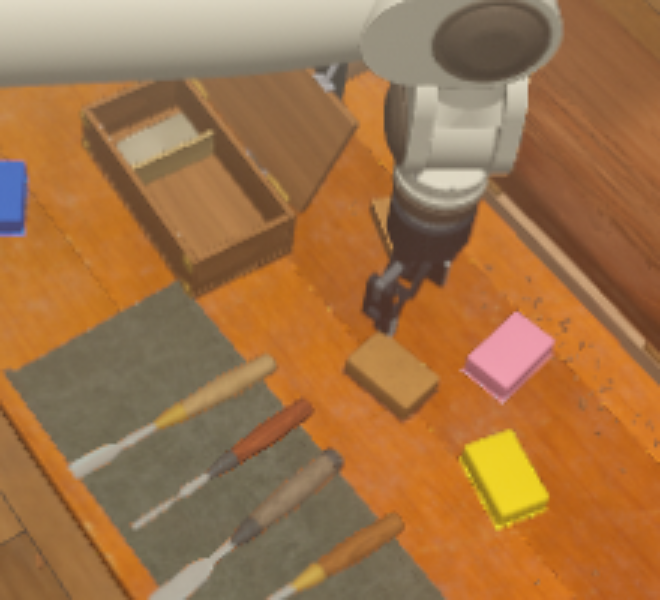

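View pics/t2.png

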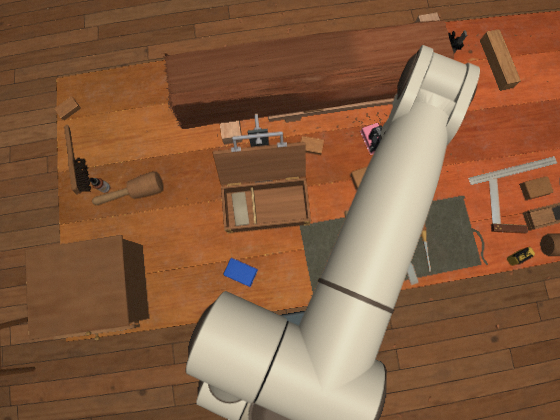

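Lid is open, leaning on the bumper. The empty compartment shows in the top picture at about (281,206), with the slip stone at (239,208). The gripper is above the block, which is at crop (391,375) in the scene view. Descending.

```bash

python3 -m pendant '[[[0.4,-0.15,3.5,0,0,0,85],[0,0,3.5,0,0,0,85],[0,0,2.5,0,0,0,85],[0,0,0.5,0,0,0,85]]]' >/dev/null
python3 - <<'E'
from h import *
to([.569,-.358,.005],[180,0,104])
for d in bot.masks_of("scene","sanding_block") if bot.camera("scene") is not None else []: print(d["extent"],d["confidence"])
print(proj("scene",[.569,-.358,.0145]))
E
```

```text
pos [ 0.576 -0.36   0.063] rot [179.076   1.174 103.872] F [-0.524  0.402 -0.256] open 0.0726 t 9.8167
shift cm [ 0.465 -0.775  5.82 ] turn [ 0.016  0.021 -0.002]
[210.1, 205.4, 228.2, 227.6] 0.89
[335.6, 265.5, 364.4, 288.3] 0.65
[372.9, 293.4, 400.3, 324.7] 0.65
[374.8, 254.2, 402.3, 285.9] 0.56
[349.046 276.226]
```

```bash

python3 -m pendant '[[[0.4,-0.7,1,0.016,0.021,0,85],[0,0,1.5,0,0,0,85],[0,0,0.5,0,0,0,85],[0,0,0,0,0,0,85]]]' >/dev/null
python3 - <<'E'
from h import *
to([.569,-.358,.005],[180,0,104])
E
```

```text
pos [ 0.573 -0.36   0.046] rot [179.492   0.446 103.954] F [ 0.506 -0.631 -0.078] open 0.0728 t 10.25
shift cm [ 0.332 -0.416  4.104] turn [ 0.009  0.008 -0.001]
```

```bash

python3 -m pendant '[[[0.35,-0.4,1.2,0.009,0.008,0,85],[0,0,1.5,0,0,0,85],[0,0,1.0,0,0,0,85]]]' >/dev/null
python3 - <<'E'
from h import *
to([.569,-.358,.005],[180,0,104])
E
```

```text
pos [ 0.571 -0.359  0.013] rot [179.776   0.233 103.954] F [-0.712 -0.002 -0.899] open 0.0727 t 10.5
shift cm [ 0.145 -0.143  0.837] turn [ 0.004  0.004 -0.001]
```

```bash

python3 -m pendant '[[[0.1,-0.14,0.5,0.004,0.004,0,85],[0,0,0.1,0,0,0,85]]]' >/dev/null
python3 -m pendant '[[[0,0,0,0,0,0,40],[0,0,0,0,0,0,40],[0,0,0,0,0,0,40],[0,0,0,0,0,0,40]]]' 30
python3 - <<'E'
from h import *
to([.569,-.358,.005],[180,0,104])
E
```

```text
time: 11.0
ee_pos: [0.5682, -0.358, 0.0064]
tcp_rot: [-179.9, -0.1, 104.0]
wrist_force: [0.8, 0.1, -0.3]
opening: 0.0565
pos [ 0.568 -0.358  0.006] rot [-179.867   -0.129  103.951] F [ 0.774  0.138 -0.266] open 0.0565 t 11.0
shift cm [-0.025  0.081  0.137] turn [-0.002 -0.002 -0.001]
```

```bash

python3 -m pendant '[[[0,0,-2,0,0,0,40],[0,0,-4,0,0,0,40],[0,0,-4,0,0,0,40],[0,0,-4,0,0,0,40],[0,0,-2,0,0,0,40]]]' 
python3 - <<'E'
from h import *
to([.5236,-.0824,.14],[180,0,86.5])
for c in ("top","scene"):
  for t in("compartment","kit_box"):
    for d in bot.mark_of(c,t)[:2]: print(c,t,d["uv"],d["confidence"],at_z(c,d["uv"],.008 if t[0]=="c" else 0))
E
```

```text
time: 11.42
ee_pos: [0.5653, -0.3562, 0.1655]
tcp_rot: [-179.4, -0.6, 104.0]
wrist_force: [1.2, -0.9, 0.4]
opening: 0.0562
pos [ 0.565 -0.356  0.166] rot [-179.36    -0.648  103.953] F [ 1.215 -0.922  0.437] open 0.0562 t 11.4167
shift cm [27.545  2.584  2.837] turn [-0.013 -0.01   0.305]
top compartment [282.3, 209.8] 0.56 [ 0.51  -0.088  0.008]
top kit_box [267.9, 206.9] 0.89 [ 0.528 -0.046  0.   ]
scene compartment [287.4, 224.3] 0.77 [ 0.523 -0.083  0.008]
scene kit_box [281.6, 212.2] 0.75 [ 0.538 -0.024  0.   ]
```

```bash

python3 -m pendant '[[[3,0.3,0,-0.013,-0.01,0.05,40],[4,0.3,0,0,0,0.05,40],[4,-0.2,0,0,0,0.05,40],[4,-0.2,0,0,0,0.05,40],[4,0,0,0,0,0.05,40]]]' >/dev/null
python3 - <<'E'
from h import *
to([.5236,-.0824,.14],[180,0,86.5])
E
```

```text
pos [ 0.536 -0.167  0.147] rot [-179.013   -0.483   88.524] F [ 1.491  0.82  -0.727] open 0.0567 t 12.0333
shift cm [ 8.413 -1.49   0.835] turn [-0.017 -0.008  0.035]
```

```bash

python3 -m pendant '[[[3,-0.5,0,-0.017,-0.008,0.03,40],[3,-0.5,0,0,0,0,40],[1.7,-0.3,0,0,0,0,40],[0,0,0,0,0,0,40]]]' >/dev/null
python3 - <<'E'
from h import *
to([.5236,-.0824,.1],[180,0,86.5])
E
```

```text
pos [ 0.521 -0.079  0.14 ] rot [-179.378   -0.176   86.808] F [-0.06  -0.513 -0.494] open 0.0566 t 12.3667
shift cm [-0.349  0.293  3.986] turn [-0.011 -0.003  0.005]
```

```bash

python3 -m pendant '[[[-0.35,0.3,1.5,-0.011,-0.003,0.005,40],[0,0,1.5,0,0,0,40],[0,0,0.7,0,0,0,40],[0,0,0,0,0,0,40]]]' >/dev/null
python3 - <<'E'
from h import *
im=bot.camera("scene");cv2.imwrite("pics/s3.png",cv2.resize(im[150:300,220:400,::-1],None,fx=4,fy=4))
to([.5236,-.0824,.0145],[180,0,86.5])
E
```

```text
pos [ 0.522 -0.082  0.097] rot [-179.674    0.003   86.701] F [-0.178  0.343 -0.915] open 0.0572 t 12.75
shift cm [-0.035  0.241  8.264] turn [-0.006  0.     0.004]
```

View pics/s3.png

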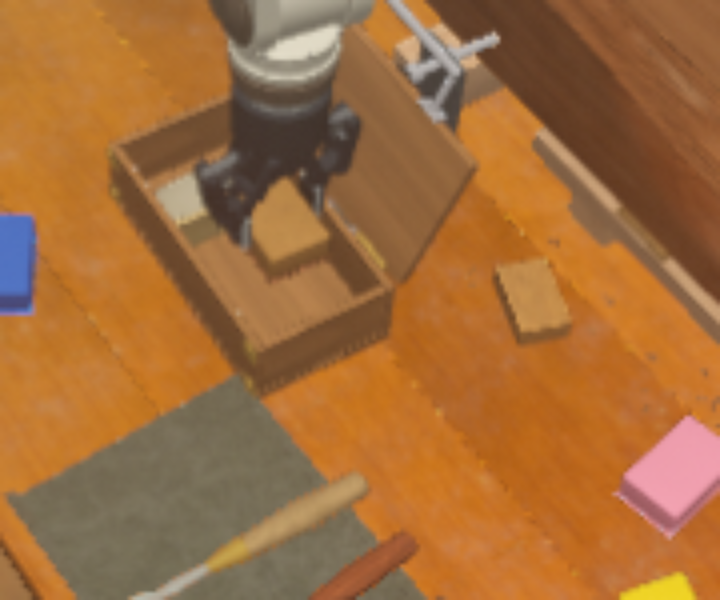

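The block hangs level over the large compartment, around crop (285,230), with its edges parallel to the walls, and the lid is still open. Lowering it.

```bash

python3 -m pendant '[[[0,0.24,2,-0.006,0,0.004,40],[0,0,2,0,0,0,40],[0,0,2,0,0,0,40],[0,0,0.5,0,0,0,40],[0,0,0,0,0,0,40]]]' >/dev/null
python3 - <<'E'
from h import *
to([.5236,-.0824,.0145],[180,0,86.5])
E
```

```text
pos [ 0.525 -0.085  0.032] rot [179.852   0.033  86.295] F [-0.007  0.43  -1.28 ] open 0.0569 t 13.1667
shift cm [ 0.224 -0.197  1.777] turn [ 0.003  0.001 -0.004]
```

```bash

python3 -m pendant '[[[0.2,-0.15,0.7,0,0,0,40],[0,0,0.6,0,0,0,40],[0,0,0.2,0,0,0,40],[0,0,0,0,0,0,40]]]' >/dev/null
python3 - <<'E'
from h import *
to([.5236,-.0824,.0145],[180,0,86.5])
E
```

```text
pos [ 0.526 -0.083  0.02 ] rot [179.62    0.062  86.241] F [-0.181 -0.024  0.223] open 0.0567 t 13.5
shift cm [ 0.09  -0.222  0.57 ] turn [ 0.007  0.001 -0.005]
```

```bash

python3 -m pendant '[[[0,-0.2,0.3,0.007,0,0,40],[0,0,0.3,0,0,0,40],[0,0,0,0,0,0,40]]]' 
python3 -m pendant '[[[0,0,0.2,0,0,0,40],[0,0,0,0,0,0,40]]]' 
python3 -c "
from h import *
to([.5236,-.0824,.0145],[180,0,86.5])"
```

```text
time: 13.75
ee_pos: [0.5264, -0.0835, 0.021]
tcp_rot: [179.6, 0.1, 86.3]
wrist_force: [-0.1, 0.4, -0.3]
opening: 0.056
time: 13.92
ee_pos: [0.5275, -0.0837, 0.0209]
tcp_rot: [179.4, 0.1, 86.3]
wrist_force: [-2.0, -0.6, -0.7]
opening: 0.0562
pos [ 0.528 -0.084  0.021] rot [179.379   0.104  86.273] F [-2.046 -0.587 -0.736] open 0.0562 t 13.9167
shift cm [ 0.102 -0.405  0.634] turn [ 0.011  0.002 -0.004]
```

```bash

python3 -m pendant '[[[0,-0.4,0.6,0.011,0,0,40],[0,0,0.5,0,0,0,40]]]' 
python3 -c "
from h import *
o=bot.get_obs();print(o['q'],o['joint_efforts'],o['torque'])
to([.5236,-.0824,.0145],[180,0,86.5])"
```

```text
time: 14.08
ee_pos: [0.5286, -0.0838, 0.0197]
tcp_rot: [179.2, 0.1, 86.3]
wrist_force: [-43.5, 5.1, 52.9]
opening: 0.0564
[ -8.983   3.515 -14.984  70.697  -0.052  84.709] [  0.61  -22.162  37.64  -12.835   0.076   0.129] [0.612 3.923 0.11 ]
pos [ 0.529 -0.084  0.02 ] rot [179.204   0.126  86.307] F [-43.493   5.055  52.887] open 0.0564 t 14.0833
shift cm [ 0.111 -0.518  0.51 ] turn [ 0.014  0.002 -0.003]
```

```bash

python3 -m pendant '[[[0,-0.6,-0.8,0,0,0,40],[0,-0.3,-0.6,0.014,0,0,40],[0,0,0,0,0,0,40]]]' 
python3 - <<'E'
from h import *
im=bot.camera("scene");cv2.imwrite("pics/s4.png",cv2.resize(im[160:260,240:360,::-1],None,fx=6,fy=6))
im=bot.camera("top");cv2.imwrite("pics/t4.png",cv2.resize(im[120:250,200:340,::-1],None,fx=4,fy=4))
to([.5196,-.0824,.0145],[180,0,86.5])
E
```

```text
time: 14.33
ee_pos: [0.5201, -0.0832, 0.0364]
tcp_rot: [179.8, 0.1, 86.3]
wrist_force: [0.6, 0.1, -0.9]
opening: 0.0565
pos [ 0.52  -0.083  0.035] rot [179.848   0.138  86.319] F [ 0.102 -0.231 -1.158] open 0.0561 t 14.4333
shift cm [ 0.083 -0.046  2.065] turn [ 0.003  0.002 -0.003]
```

View pics/s4.png

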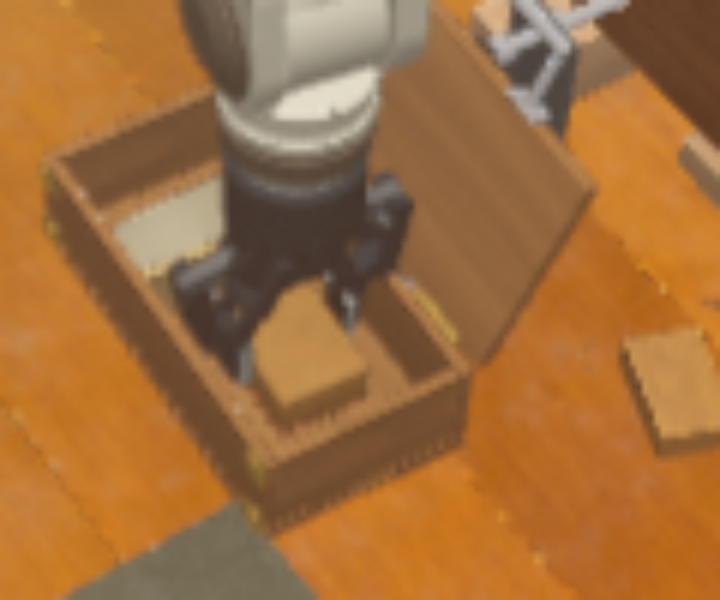

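The wide knuckles foul the rear rim with the jaws along the box's short side. The block is held at about crop (305,350). I'll lift it and turn 90° so the knuckles lie along the 150 mm direction.

```bash

python3 -m pendant '[[[0,0.3,-3,0,0,0,40],[0,0,-3.5,0,0,0,40],[0,0,-2.5,0,0,0,40]]]' >/dev/null
python3 -m pendant '[[[0,0,0,0,0,0.12,40],[0,0,0,0,0,0.12,40],[0,0,0,0,0,0.12,40],[0,0,0,0,0,0.12,40],[0,0,0,0,0,0.12,40]]]' >/dev/null
python3 -m pendant '[[[0,0,0,0,0,0.12,40],[0,0,0,0,0,0.12,40],[0,0,0,0,0,0.12,40],[0,0,0,0,0,0.12,40],[0,0,0,0,0,0.12,40]]]' >/dev/null
python3 -c "
from h import *
to([.5236,-.0824,.1],[180,0,-3.5])"
```

```text
pos [ 0.522 -0.083  0.114] rot [-179.841    0.613   15.037] F [-0.333  0.572 -1.231] open 0.0562 t 15.5167
shift cm [0.2   0.018 1.425] turn [-0.001  0.011  0.324]
```

```bash

python3 -m pendant '[[[0.2,0,0.3,0,0.011,0.11,40],[0,0,0.3,0,0,0.11,40],[0,0,0.3,0,0,0.1,40],[0,0,0,0,0,0,40]]]' >/dev/null
python3 - <<'E'
from h import *
to([.5236,-.0824,.0145],[180,0,-3.5])
im=bot.camera("scene");cv2.imwrite("pics/s5.png",cv2.resize(im[160:260,240:360,::-1],None,fx=6,fy=6))
E
```

```text
pos [ 0.523 -0.082  0.1  ] rot [-179.843    0.239   -4.602] F [-0.432  0.464 -0.78 ] open 0.0561 t 15.85
shift cm [0.049 0.055 8.564] turn [-0.003  0.004 -0.019]
```

View pics/s5.png

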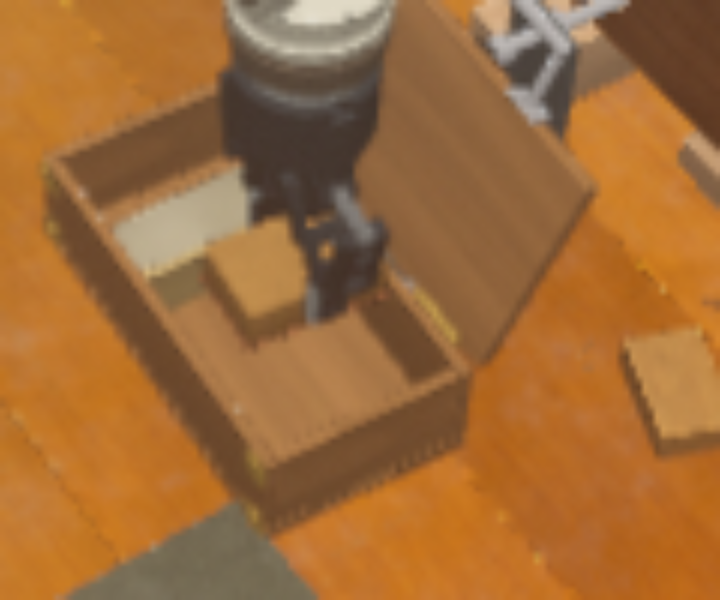

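The block now has its long side across the box and sits above the compartment at crop (260,280). Lowering it in checked steps.

```bash

python3 -m pendant '[[[0,0,2,0,0,-0.019,40],[0,0,2,0,0,0,40],[0,0,1.5,0,0,0,40],[0,0,0,0,0,0,40]]]' >/dev/null
python3 -c "
from h import *
to([.5236,-.0824,.0145],[180,0,-3.5])"
```

```text
pos [ 0.524 -0.082  0.043] rot [-179.841    0.165   -2.194] F [-1.029  0.808 -1.055] open 0.0564 t 16.2333
shift cm [-0.042  0.05   2.847] turn [-0.003  0.003  0.023]
```

```bash

python3 -m pendant '[[[0,0,0.9,0,0,0.02,40],[0,0,0.9,0,0,0,40],[0,0,0,0,0,0,40]]]' 
python3 -c "
from h import *
to([.5236,-.0824,.0145],[180,0,-3.5])"
```

```text
time: 16.48
ee_pos: [0.5244, -0.082, 0.0241]
tcp_rot: [-179.8, 0.2, -3.1]
wrist_force: [-0.4, 0.1, -0.4]
opening: 0.0563
pos [ 0.524 -0.082  0.024] rot [-179.846    0.162   -3.137] F [-0.358  0.111 -0.379] open 0.0563 t 16.4833
shift cm [-0.07   0.047  0.965] turn [-0.003  0.003  0.006]
```

```bash

python3 -m pendant '[[[0,0,0.5,0,0,0,40],[0,0,0,0,0,0,40]]]' 
python3 -m pendant '[[[0,0,0.3,0,0,0,40],[0,0,0,0,0,0,40]]]' 
```

```text
time: 16.65
ee_pos: [0.5247, -0.082, 0.0192]
tcp_rot: [-179.8, 0.1, -3.1]
wrist_force: [-0.6, 0.2, -0.9]
opening: 0.0562
time: 16.82
ee_pos: [0.5253, -0.0821, 0.0168]
tcp_rot: [-179.9, 0.1, -3.0]
wrist_force: [0.5, 0.1, -0.7]
opening: 0.0563
```

```bash

python3 -m pendant '[[[0,0,0.2,0,0,0,40],[0,0,0,0,0,0,40]]]' 
python3 -m pendant '[[[0,0,0.1,0,0,0,40],[0,0,0,0,0,0,40]]]' 
```

```text
time: 16.98
ee_pos: [0.5257, -0.0822, 0.0152]
tcp_rot: [-179.9, -0.0, -3.0]
wrist_force: [-0.4, 0.3, -0.9]
opening: 0.0563
time: 17.15
ee_pos: [0.5259, -0.0822, 0.0145]
tcp_rot: [-179.9, -0.0, -3.0]
wrist_force: [0.3, -0.2, -0.8]
opening: 0.0561
```

```bash

python3 -m pendant '[[[0,0,0.1,0,0,0,40],[0,0,0,0,0,0,40]]]' 
python3 -m pendant '[[[0,0,0,0,0,0,82],[0,0,0,0,0,0,82],[0,0,0,0,0,0,82]]]' 
python3 -m pendant '[[[0,0,-1,0,0,0,82],[0,0,-2,0,0,0,82],[0,0,-3,0,0,0,82],[0,0,-4,0,0,0,82],[0,0,-4,0,0,0,82]]]' 
python3 -m pendant '[[[-1,0,-3,0,0,0,82],[-4,0,0,0,0,0,82],[-4,0,0,0,0,0,82],[-4,0,0,0,0,0,82],[-4,0,0,0,0,0,82]]]' 
python3 -m pendant '[[[0,3,0,0,0,0,82],[0,4,0,0,0,0,82],[0,4,0,0,0,0,82],[0,4,0,0,0,0,82],[0,4,0,0,0,0,82]]]' 
python3 - <<'E'
from h import *
a=bot.camera("scene")[160:310,220:400,::-1];b=bot.camera("top")[110:260,200:380,::-1]
cv2.imwrite("pics/fin.png",np.hstack([cv2.resize(i,(400,333),interpolation=cv2.INTER_CUBIC) for i in(a,b)]))
E
```

```text
time: 17.32
ee_pos: [0.526, -0.0822, 0.0136]
tcp_rot: [-179.9, -0.1, -3.0]
wrist_force: [-0.6, 0.4, -0.8]
opening: 0.0564
time: 17.57
ee_pos: [0.5262, -0.0822, 0.0139]
tcp_rot: [-179.9, -0.1, -3.0]
wrist_force: [-0.4, -0.4, -1.2]
opening: 0.07
time: 17.98
ee_pos: [0.521, -0.0818, 0.152]
tcp_rot: [-179.8, 0.8, -3.0]
wrist_force: [1.1, 0.1, 0.4]
opening: 0.0704
time: 18.4
ee_pos: [0.3551, -0.0735, 0.1971]
tcp_rot: [-179.9, -0.2, -2.9]
wrist_force: [-1.0, -0.3, 0.4]
opening: 0.0701
time: 18.82
ee_pos: [0.3378, -0.263, 0.2075]
tcp_rot: [179.8, -1.2, -2.3]
wrist_force: [1.3, 0.6, -0.3]
opening: 0.0698
```

View pics/fin.png

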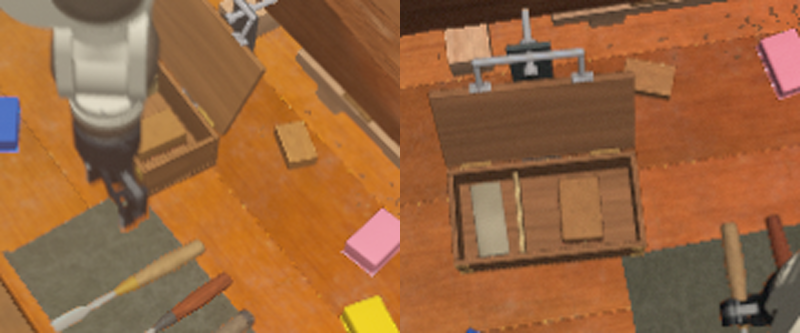

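The block lies flat in the large compartment (580,208 in the right half), the lid leans on the bumper, and the slip stone and offcut haven't moved. The arm is clear, so I'm handing in.

```bash
python3 -m pendant '[[[0,0,-1,0,0,0,82],[0,0,0,0,0,0,82],[0,0,0,0,0,0,82]]]'; python3 -c "
from workcell import bot
print(bot.job_done())"
```

```text
time: 19.17
ee_pos: [0.3361, -0.267, 0.2179]
tcp_rot: [179.8, -1.1, -2.9]
wrist_force: [-0.0, -0.0, -0.1]
opening: 0.0699
the job is handed in; nothing more can be done
None
```

The lid is open and leaning on its bumper, and the cork block lies flat in the large compartment. I handed the job in at about 19 s. The last pictures show both, with the slip stone, offcut and look-alikes where they were and the arm clear of everything.

- **Lid:** I swung it over by the handle at about 0.3 rad/s past the balance point and met the bumper at about 2.05 rad. I then backed off and let go at a light touch, about 2 N at the handle.
- **First block attempt:** with the jaws along the box's short side, the gripper's knuckles fouled the rear rim. I lifted out, turned the block 90° and set it down cleanly.

Three readings were not clean:
- **Rim contact:** the wrist force briefly read about 68 N. That is under the 120 N wrist limit, but it may count against the 40 N limit for the gripper body.
- **Bumper contact:** the first touch read about 10 N at the handle, so roughly 14–20 N on the bumper. That is just at or under the 20 N forcing limit.
- **Lid swing:** the handle was pulled sideways on the hinge with up to 39 N mid-swing, until I corrected the path.

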